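# Dose polishing balls onto nuts and stir them through

### The job

Put the bowl of nuts under the spout of the media feeder, press the feeder's plunger down to its stop and hold it there until all three ceramic balls have run into the bowl, then let it spring back up. Take the stirring rod and, with its foot down among the parts at the bottom of the bowl, stir two or three full wide rounds about the middle of the bowl, then stand the rod back in its holder. All nuts and balls must end up in the bowl, which stands upright on the bench, and the other things are left alone.

Things in the scene. Friction and masses are not known exactly. Their poses are not given: they have to be found in the camera images.
- feeder: media feeder, fixed, 0.21 m tall: green base (x -45 to +70, y +-45 mm in its frame), two green posts (x -30, y +-36, up to z 167), and a steel chute, 32 mm wide, walls 18 mm high, that slopes down towards its -x, from x +50 to the open lip at x -90 mm. Origin: on the bench under its middle; +x points up the chute, away from the spout
- spout (a point): middle of the floor of the chute at its open lip, 90 mm above the bench; the gate blade stands 4 mm in front of it (its lower edge comes down to 66 mm above the bench when pressed) and the aluminium bars that carry it run back beside the chute, to 48 mm overall width
- drop (a point): point on the bench, 48 mm in front of the lip, over which the centre of the bowl is best placed to catch the balls
- plunger_top (a point): middle of the top of the black mushroom head (diameter 36 mm, 12 mm high) of the feeder's spring plunger, 206 mm above the bench when up, on a stem over the chute 60 mm behind the lip. It is pressed straight down
- plunger (a joint): how far the plunger is pressed down, m: 0 up (sprung), 0.020 at its stop. It takes 3 N to start and 8 N at the stop; the gate clears the chute floor over the last 2 to 4 mm and springs back when the head is let go
- bowl: loose grey plastic bowl, round, outside diameter 148 mm at the rim (140 at the foot; 124 inside at the floor), 60 mm high, wall 8 mm thick all round, floor 6 mm thick, about 0.42 kg. Origin: centre of its underside; z up
- rod: stirring rod standing in its holder, 200 mm long: aluminium foot disc diameter 18 mm and 11 high, shaft diameter 10, square wooden handle, 18 x 18 mm with its flats across x and y, from 130 to 200 mm above the foot. Origin: centre of the underside of the foot; z runs along the rod to the handle
- holder: fixed aluminium tube on a 64 mm dark disc, the rod's holder: outside diameter 48, bore 38 mm, 85 mm high, floor of the bore at 6 mm. Origin: centre of its underside on the bench
- ball0_center (a point): centre of one of three white ceramic polishing balls, diameter 20 mm, at the start in the chute behind the gate
- ball1_center (a point): centre of one of three white ceramic polishing balls, diameter 20 mm, at the start in the chute behind the gate
- ball2_center (a point): centre of one of three white ceramic polishing balls, diameter 20 mm, at the start in the chute behind the gate
- nut0: one of five steel hexagon nuts in the bowl, 20 mm across flats, 14 mm high. Origin: centre of its underside
- nut1: one of five steel hexagon nuts in the bowl, 20 mm across flats, 14 mm high. Origin: centre of its underside
- nut2: one of five steel hexagon nuts in the bowl, 20 mm across flats, 14 mm high. Origin: centre of its underside
- nut3: one of five steel hexagon nuts in the bowl, 20 mm across flats, 14 mm high. Origin: centre of its underside
- nut4: one of five steel hexagon nuts in the bowl, 20 mm across flats, 14 mm high. Origin: centre of its underside
- stepblock: bystander: stepped steel clamping block, 48 x 28 x 48 mm. Origin: centre of its underside
- bottle: bystander: small white capped bottle, diameter 48, height 100 mm. Origin: centre of its underside
- spanner: bystander: dark steel open-ended spanner lying flat, 170 mm long, 38 wide, 8 thick. Origin: centre of its underside
- collet: bystander: tapered steel spring collet standing on its narrow end, diameter 34, height 40 mm. Origin: centre of its underside

How it is judged:
By the outcome, as a careful person would: the job done as asked, in the order asked, and still so for the second after the job is handed in, with the robot touching nothing.
It also fails if it takes over 72 s, if anything falls off the work surface, if the arm or the gripper's body presses on something with over 40 N, if the wrist force passes 120 N, or if a joint passes its speed limit or range.

### The arm

A 7-joint arm with a two-finger parallel gripper is mounted at the origin on the work surface. World frame = base frame: x ahead of the robot, y to its left, z up, the work surface at z = 0. Lengths are in m, angles in rad, forces in N, time in s.
With the tool pointing down it reaches from about 0.425 to 0.925 m from the base axis. Payload 6.8 kg.
Tool frame: the origin (TCP) lies at the very end of the fingers, on their centre line; the grasp point (between the pads) lies 19 mm behind it; z points along the fingers, y is the line along which they close (so a half turn about z gives the same grasp; the last joint's range is limited). The gripper opens to 85 mm and grips with 20 to 120 N. Pads are 22 mm wide; open, the fingers measure 114 mm over their backs; the gripper's body (76 mm by 85 mm) begins 54 mm behind the grasp point. The pads swing forward as they close: fully open they stand 13 mm farther back than shut.
Start: joints at [1.157, 0.477, 0.022, 1.555, -0.011, 1.109, -0.083], TCP at [0.203, -0.644, 0.231] pointing down, gripper open.
Joint ranges: [-2.96, 2.96], [-0.34, 2.1], [-1.41, 1.46], [0.24, 2.44], [-1.37, 4.51], [0.17, 1.92], [-2.96, 2.96]. Speed limits (rad/s): [2.39, 2.39, 3.14, 3.14, 3.14, 3.14, 3.14].

### API

Orientations are given as a unit quaternion [w, x, y, z].
In Python, from station import bot gives the robot as it stands.
- The arm moves only by the tool jog_arm, never from a script. Its argument "motion" is a list of rows, each a list of 7 numbers: the turn, a rotation vector about the tool's x, y, z in rad, then the shift along the tool's x, y, z in mm, then the finger opening in mm, from 0 to 85.4. A call has 1 to 10 rows; each row is the pose to reach, as a shift and turn from the pose commanded when the call began, along the tool's axes at that moment; what a row does not reach only later rows make up. A row lasts 1/8 s, in which the tool goes at most 62.5 mm and 10.7 degrees, less where a joint would pass 70% of its speed; a pose out of reach is approached as far as the arm can. A call with a gripper value outside its range is refused whole. The fingers move at their own pace and stop on an object; "grip_force" is the grip in N (left out, the last holds). Time passes only in rows, so rows that repeat a pose let the fingers close. It gives the time, the measured TCP pose, the force, the opening and the grip force at its end, in the units of the state.
- bot.get_obs(): the state, without advancing time (a new reading comes with each control period).
- bot.read_camera(name): name is "scene" or "top"; returns a dict with "pixels" (384x512x3 uint8, red, green, blue), "camera_matrix" (3x3 intrinsics, pixels), "T" (4x4, takes a point from camera to world coordinates). Camera axes: x right, y down, z forward; pixel columns grow to the right and rows downward; lengths in m; the calibration is good to about 2 mm. A picture is of the moment at which its call begins. There is no depth.
- bot.hand_in(): hands the job in; it is judged then, once.
Trained networks look in a picture, given as the dict that the camera call returned (one of the last four; its "shot" number tells which), for a name from the list of things; names that differ only in an ending like _2 or _b are one class to them, and where a whole thing is asked for, a point or a joint stands for the part that bears it (a point fixed in the world has none). Each returns a list of dicts, best first, with "score" (0 to 1); they miss things now and then, are a little off and sometimes report something else, mostly with a low value. They report only what shows in the picture. A call takes as long as a camera call.
- bot.spot_in(thing, picture): "xy" ([column, row] in pixels, amid what is visible of it).
- bot.tip_of(thing, picture): "xy" ([column, row] in pixels: a listed point, or the origin of a listed thing).
The state is a dict: "t": time; "q": joint angles; "joint_vel": joint speeds; "joint_torque": joint torques, N m; "eef_pos": TCP position; "tool_rot": TCP orientation; "contact_force": force on the tool from outside, world axes, zero at the start; "torque": the same for the moment, N m; "gripper_width": opening from 0.0 (shut) to 1.0 (fully open); "grasp_force": force on a finger pad.
Only numpy, scipy, OpenCV 4.12 (cv2) and the standard library are available. Lean on these libraries where they do the work, as an engineer would, in place of code of your own. Each camera call takes 0.05 s, during which the arm holds its last target. There are 200 camera calls.

## Working session

There is one attempt and no reset: what is moved stays moved. The work goes in short steps, Python scripts to look and compute and a tool call to move; the robot and the scene stay as the last step left them, time stands still between calls to the robot, and variables do not carry over. Pictures are saved under pics/ and viewed, at most 10 in all, crops included, and the job is handed in when it is done.

Besides the shell and the picture viewer there is one more tool, called after "Emit:" as name([rows], argument=value, ...), one row to a line, values as JSON. jog_arm: Moves the arm, as the interface text tells. Its arguments: {"type":"object","properties":{"motion":{"type":"array"},"grip_force":{"type":"number"}},"required":["motion"]}

```bash
mkdir -p pics; ls; cat > h.py <<'E'
import numpy as np, cv2
from station import bot
from scipy.spatial.transform import Rotation as R
def shot(n,save=None):
    p=bot.read_camera(n)
    if save: cv2.imwrite('pics/'+save,p['pixels'][:,:,::-1])
    return p
def at_z(p,xy,z):
    K=np.array(p['camera_matrix']);T=np.array(p['T'])
    d=T[:3,:3]@np.linalg.solve(K,[xy[0],xy[1],1.]);o=T[:3,3]
    return (o+d*(z-o[2])/d[2])
def proj(p,X):
    K=np.array(p['camera_matrix']);T=np.array(p['T'])
    c=T[:3,:3].T@(np.array(X)-T[:3,3]);u=K@c;return u[:2]/u[2]
def tri(a,xa,b,xb):
    A=[];B=[]
    for p,x in((a,xa),(b,xb)):
        K=np.array(p['camera_matrix']);T=np.array(p['T'])
        d=T[:3,:3]@np.linalg.solve(K,[x[0],x[1],1.]);d/=np.linalg.norm(d)
        P=np.eye(3)-np.outer(d,d);A.append(P);B.append(P@T[:3,3])
    return np.linalg.solve(sum(A),sum(B))
E
python3 - <<'E'
from h import *
np.set_printoptions(precision=4,suppress=True)
a=shot('scene','s0.png');b=shot('top','t0.png')
o=bot.get_obs();print(o['t'],o['eef_pos'],o['tool_rot'],o['gripper_width'])
print(a['T'],b['T'])
for n in ['feeder','spout','drop','plunger_top','bowl','rod','holder','ball0_center','stepblock','bottle','spanner','collet']:
    x=bot.tip_of(n,a);y=bot.tip_of(n,b)
    f=lambda l:[(np.round(d['xy'],1).tolist(),round(d['score'],2)) for d in l[:3]]
    print(n,f(x),f(y))
    if x and y:print('   tri',tri(a,x[0]['xy'],b,y[0]['xy']))
    if n!='x':
      for p,l in((a,x),(b,y)):
        if l:print('   z0',at_z(p,l[0]['xy'],0))
E
```

```text
pics
0.1 [ 0.2031 -0.6432  0.2304] [-0.0008  0.9883  0.1523 -0.0002] 1.0017923968193316
[[-0.337   0.6612 -0.6703  1.1876]
 [ 0.9413  0.2224 -0.2539  0.2422]
 [-0.0188 -0.7165 -0.6973  0.7501]
 [ 0.      0.      0.      1.    ]] [[ 0.0278 -0.9938  0.1078  0.4851]
 [-0.9992 -0.0245  0.0319 -0.0124]
 [-0.0291 -0.1086 -0.9937  1.1518]
 [ 0.      0.      0.      1.    ]]
feeder [([163.6, 195.0], 0.81)] [([388.6, 221.0], 0.8)]
   tri [ 0.5486 -0.2919  0.004 ]
   z0 [ 0.5436 -0.2878  0.    ]
   z0 [ 0.5518 -0.2992  0.    ]
spout [([185.5, 175.3], 0.67)] [([359.9, 219.4], 0.61), ([395.7, 217.0], 0.47)]
   tri [ 0.5467 -0.2073  0.0959]
   z0 [ 0.4518 -0.2691  0.    ]
   z0 [ 0.5539 -0.2285  0.    ]
drop [([157.7, 132.4], 0.47)] []
   z0 [ 0.291  -0.4538  0.    ]
plunger_top [([158.7, 135.5], 0.77)] [([396.3, 217.7], 0.68), ([387.9, 221.7], 0.2)]
   tri [ 0.5453 -0.2604  0.2037]
   z0 [ 0.305  -0.4419  0.    ]
   z0 [ 0.5605 -0.3181  0.    ]
bowl [([356.9, 248.5], 0.97), ([350.6, 235.7], 0.34), ([316.7, 287.9], 0.28)] [([169.5, 211.7], 0.81)]
   tri [0.5614 0.2425 0.0056]
   z0 [0.5584 0.2386
[... 472 characters left out ...]
99.0], 0.9)] [([251.5, 186.0], 0.7), ([238.1, 261.6], 0.5), ([255.7, 185.5], 0.42)]
   tri [0.6027 0.0717 0.1548]
   z0 [0.4388 0.0724 0.    ]
   z0 [0.631  0.0432 0.    ]
bottle [([319.6, 292.6], 0.86)] [([198.4, 157.8], 0.93), ([395.8, 218.8], 0.61)]
   tri [ 0.7006  0.1828 -0.0054]
   z0 [0.7036 0.1846 0.    ]
   z0 [0.7    0.1805 0.    ]
spanner [([189.4, 277.2], 0.97)] [([317.5, 142.8], 0.59), ([386.9, 223.5], 0.43)]
   tri [ 0.7477 -0.1169 -0.0243]
   z0 [ 0.7594 -0.099   0.    ]
   z0 [ 0.7453 -0.1209  0.    ]
collet [([124.7, 235.7], 0.62)] [([396.6, 166.1], 0.55), ([255.2, 187.5], 0.19)]
   tri [ 0.6917 -0.3216 -0.0172]
   z0 [ 0.7021 -0.3062  0.    ]
   z0 [ 0.69   -0.3194  0.    ]
```

View pics/s0.png

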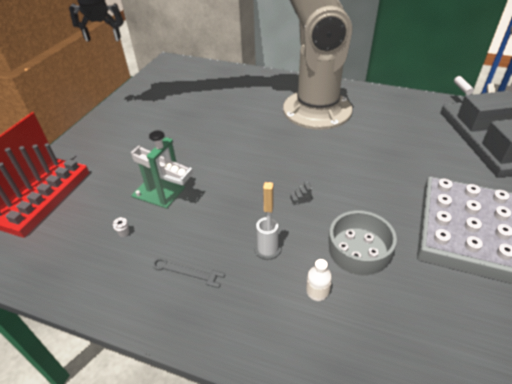

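View pics/t0.png

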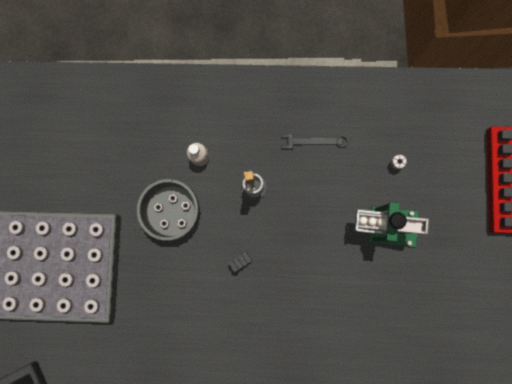

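The scene view shows the bowl at (362,242), the rod in its holder at (268,238), the feeder at (160,175), and the bystanders. The top view shows the bowl at (168,210), the holder at (253,185), the step block at (240,262) and the feeder chute running from (357,221) to (428,227), with its lip at the left (+y). I'll zoom in to refine these.

```bash
python3 - <<'E'
import cv2,numpy as np
t=cv2.imread('pics/t0.png');s=cv2.imread('pics/s0.png')
z=lambda im,c,r,w,h:cv2.resize(im[r:r+h,c:c+w],None,fx=5,fy=5,interpolation=cv2.INTER_CUBIC)
# each 80x60 -> 400x300
im=np.vstack([np.hstack([z(t,350,190,80,60),z(t,130,180,80,60)]),np.hstack([z(t,220,160,80,60),z(s,125,125,80,60)])])
cv2.imwrite('pics/c0.png',im)
E
```

```text
(no output)
```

View pics/c0.png

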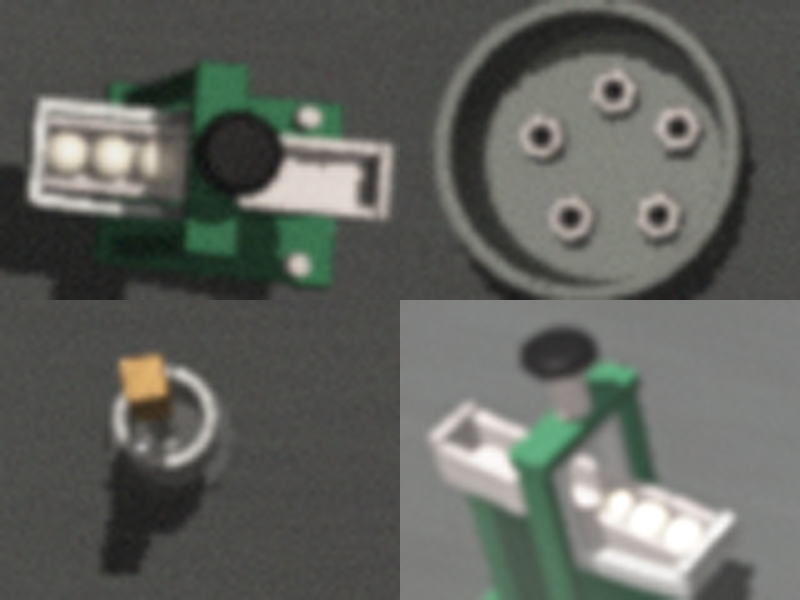

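```bash
python3 - <<'E'
from h import *
np.set_printoptions(precision=4,suppress=True)
b=shot('top');a=shot('scene')
T=lambda c,r,x,y,z:at_z(b,[c+(x-2)/5,r+(y-2)/5],z)
S=lambda c,r,x,y,z:at_z(a,[c+(x-2)/5,r+(y-2)/5],z)
pl=T(350,190,239,152,.206);print('plunger top',pl,'scene',S(125,125,159,52,.206))
p1=T(350,190,222,75,.167);p2=T(350,190,212,237,.167);print('posts',p1,p2,(p1+p2)/2,np.linalg.norm(p1-p2))
d=(p1-p2)[:2];d/=np.linalg.norm(d);u=np.array([-d[1],d[0]]);
print('toward spout u',u)
print('bumps',T(350,190,310,117,.01),T(350,190,298,265,.01))
m=((p1+p2)/2)[:2]
for o in(pl[:2],m):print('lip',o+.06*u,'drop',o+.108*u)
print('chute end back corners',T(350,190,393,145,.15),T(350,190,386,217,.15))
print('gate corners',T(350,190,38,98,.11),T(350,190,30,206,.11))
bc=T(130,180,188,149.5,.06);print('bowl',bc)
print('rod top',T(220,160,143,78,.206),'holder',T(220,160,166,117,.085))
for q in bot.spot_in('stepblock',b)[:2]:print('step',q,at_z(b,q['xy'],.03))
e1=T(220,160,120,62,.206);e2=T(220,160,163,55,.206);print('rod edge',e2-e1)
l=bot.tip_of('rod',b);print(l)
print('rod tops', bot.spot_in('rod',a)[:2])
E
```

```text
plunger top [ 0.5424 -0.2656  0.206 ] scene [ 0.5474 -0.2602  0.206 ]
posts [ 0.5773 -0.2691  0.167 ] [ 0.5086 -0.2646  0.167 ] [ 0.5429 -0.2668  0.167 ] 0.0688608404831174
toward spout u [0.0645 0.9979]
bumps [ 0.5724 -0.3528  0.01  ] [ 0.4998 -0.3464  0.01  ]
lip [ 0.5463 -0.2058] drop [ 0.5493 -0.1579]
lip [ 0.5468 -0.207 ] drop [ 0.5499 -0.1591]
chute end back corners [ 0.5505 -0.3463  0.15  ] [ 0.5195 -0.343   0.15  ]
gate corners [ 0.5702 -0.2017  0.11  ] [ 0.5216 -0.1984  0.11  ]
bowl [0.562 0.24  0.06 ]
rod top [0.6273 0.0407 0.206 ] holder [0.6273 0.0362 0.085 ]
step {'xy': [237.4, 259.8], 'score': 0.65} [0.4469 0.0705 0.03  ]
rod edge [ 0.0034 -0.0178  0.    ]
[{'xy': [252.1, 186.7], 'score': 0.65}]
rod tops [{'xy': [265.5, 200.4], 'score': 0.59}, {'xy': [321.3, 281.6], 'score': 0.35}]
```

```bash
cat >> h.py <<'E'
def plan(*wps):
    """wps: x,y,z(m),yaw of tool (angle of tool x in world); prints tool-frame rows"""
    o=bot.get_obs();w=o['tool_rot'];Rt=R.from_quat([w[1],w[2],w[3],w[0]]);P=np.array(o['eef_pos'])
    print('t',round(o['t'],2),'pos',P.round(4),'yaw',round(np.arctan2(*Rt.as_matrix()[1::-1,0]),3),'w',round(o['gripper_width'],3),'F',np.round(o['contact_force'],1))
    for x,y,z,a in wps:
        Rg=R.from_euler('z',a)*R.from_euler('x',np.pi)
        print((Rt.inv()*Rg).as_rotvec().round(3).tolist(),(Rt.inv().apply(np.array([x,y,z])-P)*1000).round(1).tolist())
E
python3 -c "
from h import *
plan((.45,-.15,.231,.0),(.5,.1,.231,0),(.562,.310,.12,0))"
```

```text
t 1.55 pos [ 0.2032 -0.6437  0.2313] yaw 0.306 w 1.002 F [-1.  -0.3 -0.4]
[0.0, -0.0, 0.306] [383.9, -396.5, 0.3]
[0.0, -0.0, 0.306] [506.9, -619.9, 0.3]
[0.0, -0.0, 0.306] [629.2, -801.4, 111.3]
```

Emit:
jog_arm([
  [0,0,0.1,384,-396,0,40],
  [0,0,0.2,384,-396,0,40],
  [0,0,0.306,384,-396,0,40],
  [0,0,0.306,384,-396,0,40],
  [0,0,0.306,384,-396,0,40],
  [0,0,0.306,384,-396,0,40],
  [0,0,0.306,384,-396,0,30],
  [0,0,0.306,384,-396,0,30],
  [0,0,0.306,507,-619,0,30],
  [0,0,0.306,507,-619,0,30],
])

```text
t: 2.8
eef_pos: [0.4577, -0.0734, 0.2317]
tool_rot: [0.0, 1.0, -0.0, 0.001]
contact_force: [0.3, 0.4, -0.4]
gripper_width: 0.35
grasp_force: 0.0
```

```bash
python3 -c "
from h import *
plan((.5,.1,.231,0),(.562,.310,.12,0),(.562,.31,.028,0))"
```

```text
t 2.8 pos [ 0.4577 -0.0734  0.2317] yaw -0.0 w 0.35 F [ 0.3  0.4 -0.4]
[0.0, -0.001, -0.0] [42.3, -173.4, 0.7]
[0.0, -0.001, -0.0] [104.1, -383.4, 111.7]
[0.0, -0.001, -0.0] [104.0, -383.5, 203.7]
```

Emit:
jog_arm([
  [0,0,0,42,-173,0,30],
  [0,0,0,42,-173,0,30],
  [0,0,0,42,-173,0,30],
  [0,0,0,104,-383,60,30],
  [0,0,0,104,-383,112,30],
  [0,0,0,104,-383,112,30],
  [0,0,0,104,-383,112,30],
  [0,0,0,104,-383,112,30],
  [0,0,0,104,-383,112,30],
  [0,0,0,104,-383,112,30],
])

```text
t: 4.05
eef_pos: [0.5621, 0.3062, 0.1203]
tool_rot: [0.0, 1.0, -0.001, 0.001]
contact_force: [0.0, 0.6, 0.3]
gripper_width: 0.353
grasp_force: 0.0
```

```bash
python3 -c "
from h import *
plan((.562,.310,.028,0))
a=shot('scene','s1.png')
x=bot.tip_of('bowl',a);print(x[0],at_z(a,x[0]['xy'],0))
im=cv2.imread('pics/s1.png')[140:290,280:480];cv2.imwrite('pics/s1c.png',cv2.resize(im,None,fx=4,fy=4))
"
```

```text
t 4.05 pos [0.5621 0.3062 0.1203] yaw -0.002 w 0.353 F [0.  0.6 0.3]
[0.0, -0.002, -0.002] [-0.3, -3.9, 92.3]
{'xy': [357.0, 250.5], 'score': 0.87} [0.56422828 0.23987762 0.        ]
```

View pics/s1c.png

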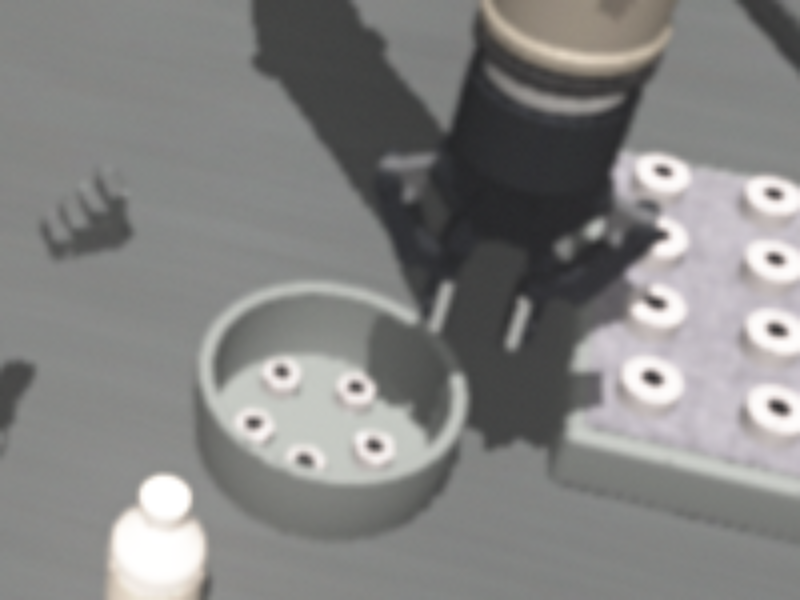

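The gripper hovers over the +y rim (crop about (440,330)), with one finger inside and one outside. The tray edge is clear of it.

Emit:
jog_arm([
  [0,0,0,0,-4,45,30],
  [0,0,0,0,-4,80,30],
  [0,0,0,0,-4,92,30],
  [0,0,0,0,-4,92,30],
  [0,0,0,0,-4,92,0],
  [0,0,0,0,-4,92,0],
  [0,0,0,0,-4,92,0],
  [0,0,0,0,-4,92,0],
  [0,0,0,0,-4,92,0],
], grip_force=100)

```text
t: 5.28
eef_pos: [0.5626, 0.3126, 0.0291]
tool_rot: [-0.001, 1.0, -0.0, 0.001]
contact_force: [1.0, -0.2, 6.2]
gripper_width: 0.096
grasp_force: 101.4
```

```bash
python3 -c "
from h import *
plan((.562,.308,.10,0),(.5,.2,.10,0),(.5,-.02,.1,0),(.55,-.086,.1,0))"
```

```text
t 5.28 pos [0.5626 0.3126 0.0291] yaw -0.001 w 0.096 F [ 1.  -0.2  6.2]
[-0.002, -0.003, -0.001] [-0.4, 4.5, -70.9]
[-0.002, -0.003, -0.001] [-62.3, 112.5, -71.3]
[-0.002, -0.003, -0.001] [-62.2, 332.5, -71.7]
[-0.002, -0.003, -0.001] [-12.1, 398.5, -71.7]
```

Emit:
jog_arm([
  [0,0,0,0,0,-15,0],
  [0,0,0,0,0,-45,0],
  [0,0,0,-15,10,-72,0],
  [0,0,0,-40,45,-72,0],
  [0,0,0,-62,90,-72,0],
  [0,0,0,-62,140,-72,0],
  [0,0,0,-62,190,-72,0],
  [0,0,0,-62,240,-72,0],
  [0,0,0,-62,285,-72,0],
  [0,0,0,-45,315,-72,0],
])

```text
t: 6.52
eef_pos: [0.5134, -0.006, 0.0989]
tool_rot: [0.001, 1.0, -0.001, -0.002]
contact_force: [1.0, 0.4, -6.8]
gripper_width: 0.095
grasp_force: 101.4
```

```bash
python3 -c "
from h import *
plan((.55,-.03,.1,0),(.55,-.03,.033,0),(.55,-.086,.033,0))
a=shot('scene','s2.png')
im=cv2.imread('pics/s2.png')[120:270,130:330];cv2.imwrite('pics/s2c.png',cv2.resize(im,None,fx=4,fy=4))
"
```

```text
t 6.53 pos [ 0.5134 -0.006   0.0989] yaw -0.002 w 0.095 F [ 1.   0.4 -6.8]
[0.001, 0.004, -0.002] [36.6, 23.9, -1.2]
[0.001, 0.004, -0.002] [36.9, 23.8, 65.8]
[0.001, 0.004, -0.002] [37.0, 79.8, 65.9]
```

View pics/s2c.png

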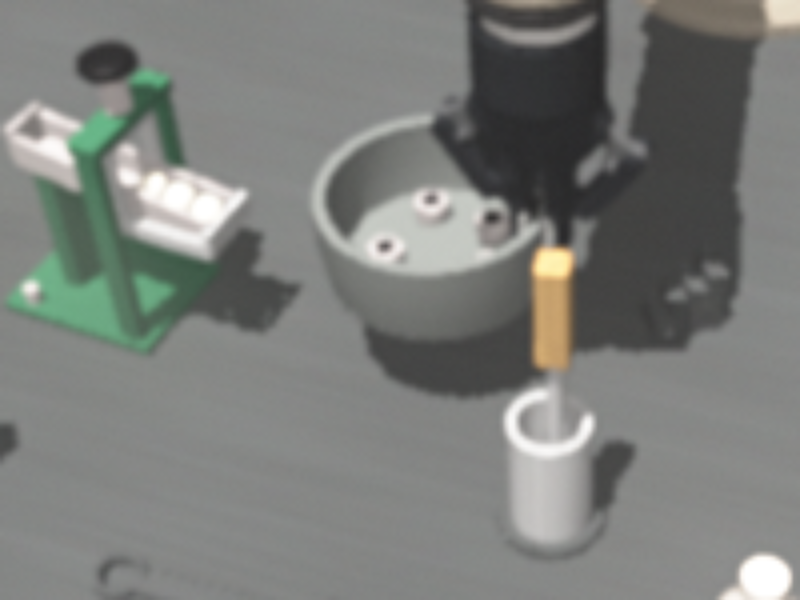

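The bowl hangs level at about (430,230) in the crop with the nuts inside. The feeder lip is at (220,240), and the rod leans slightly in its holder at (555,420).

Emit:
jog_arm([
  [0,0,0,20,12,0,0],
  [0,0,0,37,24,10,0],
  [0,0,0,37,24,40,0],
  [0,0,0,37,24,62,0],
  [0,0,0,37,28,65,0],
  [0,0,0,37,45,66,0],
  [0,0,0,37,65,66,0],
  [0,0,0,37,79,66,0],
  [0,0,0,37,80,68,0],
  [0,0,0,37,80,69,0],
])

```text
t: 7.82
eef_pos: [0.5532, -0.083, 0.0304]
tool_rot: [-0.0, 1.0, -0.0, 0.0]
contact_force: [0.0, 2.0, -7.0]
gripper_width: 0.093
grasp_force: 101.5
```

```bash
python3 -c "
from h import *
plan((.55,-.086,.029,0))
b=shot('top')
x=bot.tip_of('bowl',b);print(x[:1],[at_z(b,i['xy'],0) for i in x[:1]],proj(b,[.55,-.156,0]))
"
```

```text
t 7.83 pos [ 0.5532 -0.083   0.0304] yaw -0.0 w 0.093 F [ 0.  2. -7.]
[-0.001, -0.0, -0.0] [-3.2, 3.0, 1.4]
[] [] [330.54712934 220.21340784]
```

Emit:
jog_arm([
  [0,0,0,-3,3,1,0],
  [0,0,0,-3,3,2,0],
  [0,0,0,-3,3,2,0],
  [0,0,0,-3,3,2,30],
  [0,0,0,-3,3,2,30],
  [0,0,0,-3,3,2,30],
  [0,0,0,-3,3,-10,30],
  [0,0,0,-3,3,-60,30],
  [0,0,0,-3,3,-120,20],
  [0,0,0,-3,3,-180,0],
])

```text
t: 9.18
eef_pos: [0.5499, -0.0862, 0.213]
tool_rot: [-0.0, 1.0, -0.0, 0.0]
contact_force: [1.5, 0.1, -0.5]
gripper_width: 0.033
grasp_force: 0.0
```

```bash
python3 -c "
from h import *
plan((.544,-.20,.225,0),(.544,-.263,.212,0),(.544,-.263,.186,0))
"
```

```text
t 9.18 pos [ 0.5499 -0.0862  0.213 ] yaw -0.0 w 0.033 F [ 1.5  0.1 -0.5]
[-0.0, -0.001, -0.0] [-5.9, 113.8, -12.0]
[-0.0, -0.001, -0.0] [-5.9, 176.8, 1.0]
[-0.0, -0.001, -0.0] [-5.9, 176.8, 27.0]
```

Emit:
jog_arm([
  [0,0,0,-6,0,-20,0],
  [0,0,0,-6,60,-20,0],
  [0,0,0,-6,120,-20,0],
  [0,0,0,-6,177,-20,0],
  [0,0,0,-6,177,-10,0],
  [0,0,0,-6,177,-6,0],
  [0,0,0,-6,177,-6,0],
])

```text
t: 10.05
eef_pos: [0.544, -0.2611, 0.2158]
tool_rot: [-0.001, 1.0, 0.001, -0.001]
contact_force: [0.0, 0.6, -0.4]
gripper_width: 0.002
grasp_force: 0.0
```

```bash
python3 -c "
from h import *
b=shot('top','t3.png');a=shot('scene','s3.png')
plan((.544,-.263,.206,0),(.544,-.263,.186,0))
x=bot.tip_of('bowl',b);y=bot.tip_of('bowl',a);print([at_z(b,i['xy'],0) for i in x[:1]],[at_z(a,i['xy'],0) for i in y[:1]])
A=cv2.resize(cv2.imread('pics/t3.png')[170:270,300:433],None,fx=3,fy=3);B=cv2.resize(cv2.imread('pics/s3.png')[110:210,120:253],None,fx=3,fy=3)
cv2.imwrite('pics/c3.png',np.hstack([A,B]))
"
```

```text
t 10.15 pos [ 0.5445 -0.2616  0.2165] yaw 0.002 w -0.007 F [-0.2 -0.4 -0.9]
[-0.0, -0.0, 0.002] [-0.5, 1.4, 10.5]
[-0.0, -0.0, 0.002] [-0.5, 1.4, 30.5]
[array([ 0.54191081, -0.14953823,  0.        ])] [array([ 0.55135218, -0.15106732,  0.        ])]
```

View pics/c3.png

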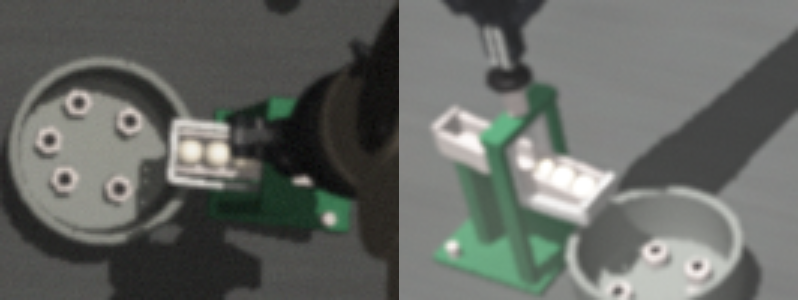

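The bowl sits under the lip with its rim centred at crop (101,149), about (0.548,-0.154), close to the drop point. The fingertips are right above the plunger head.

Emit:
jog_arm([
  [0,0,0,-0.5,1,6,0],
  [0,0,0,-0.5,1,14,0],
  [0,0,0,-0.5,1,20,0],
  [0,0,0,-0.5,1,25,0],
  [0,0,0,-0.5,1,29,0],
  [0,0,0,-0.5,1,30.5,0],
  [0,0,0,-0.5,1,30.5,0],
])

```text
t: 11.12
eef_pos: [0.5439, -0.2644, 0.1863]
tool_rot: [0.0, 1.0, -0.0, 0.0]
contact_force: [-1.0, -0.4, 6.4]
gripper_width: -0.001
grasp_force: 3.4
```

```bash
python3 -c "
from h import *
plan((.544,-.263,.186,0))
"
```

```text
t 11.12 pos [ 0.5439 -0.2644  0.1863] yaw -0.0 w -0.001 F [-1.  -0.4  6.4]
[0.0, -0.001, -0.0] [0.1, -1.4, 0.3]
```

Emit:
jog_arm([
  [0,0,0,0,0,1.5,0],
  [0,0,0,0,0,2.5,0],
  [0,0,0,0,0,2.5,0],
  [0,0,0,0,0,2.5,0],
  [0,0,0,0,0,2.5,0],
  [0,0,0,0,0,2.5,0],
  [0,0,0,0,0,2.5,0],
  [0,0,0,0,0,2.5,0],
  [0,0,0,0,0,2.5,0],
  [0,0,0,0,0,2.5,0],
])

```text
t: 12.38
eef_pos: [0.544, -0.2645, 0.186]
tool_rot: [0.001, 1.0, -0.0, 0.001]
contact_force: [-7.7, 2.4, 21.5]
gripper_width: -0.002
grasp_force: 10.4
```

```bash
python3 -c "
from h import *
b=shot('top','t4.png');a=shot('scene','s4.png')
plan()
A=cv2.resize(cv2.imread('pics/t4.png')[170:270,300:433],None,fx=3,fy=3);B=cv2.resize(cv2.imread('pics/s4.png')[130:230,120:253],None,fx=3,fy=3)
cv2.imwrite('pics/c4.png',np.hstack([A,B]))
"
```

```text
t 12.47 pos [ 0.544  -0.2644  0.186 ] yaw -0.0 w -0.004 F [-6.3  2.  20.8]
```

View pics/c4.png

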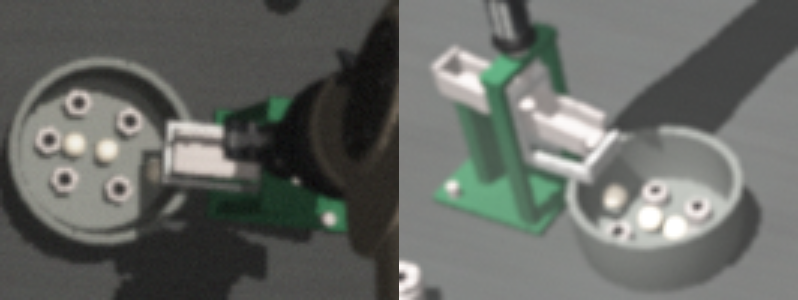

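All three balls lie in the bowl: two near the middle at crop (75,145) and (107,150), and one shaded beside the lip at (153,168). The chute is empty, so I release the plunger and go to the rod.

Emit:
jog_arm([
  [0,0,0,0,0,-10,0],
  [0,0,0,0,0,-24,0],
  [0,0,0,0,0,-60,0],
  [0,0,0,10,-50,-66,0],
  [0,0,-0.1,40,-120,-66,20],
  [0,0,-0.17,60,-190,-66,50],
  [0,0,-0.17,75,-250,-66,50],
  [0,0,-0.17,83,-305,-66,50],
  [0,0,-0.17,83,-305,-66,50],
  [0,0,-0.17,83,-305,-66,50],
])

```text
t: 13.72
eef_pos: [0.6262, 0.0418, 0.2488]
tool_rot: [-0.0, 0.996, 0.086, -0.001]
contact_force: [-0.2, -0.4, -0.3]
gripper_width: 0.587
grasp_force: 0.0
```

```bash
python3 -c "
from h import *
plan((.627,.041,.160,.17))
a=shot('scene','s5.png')
cv2.imwrite('pics/s5c.png',cv2.resize(cv2.imread('pics/s5.png')[120:270,150:350],None,fx=4,fy=4))
for g in (.206,.136): print(proj(a,[.627,.041,g]), (proj(a,[.627,.041,g])-[150,120])*4)
"
```

```text
t 13.72 pos [0.6262 0.0418 0.2488] yaw 0.172 w 0.587 F [-0.2 -0.4 -0.3]
[-0.0, 0.001, 0.002] [0.7, 1.0, 88.8]
[267.17330358 184.55273732] [468.69321432 258.21094929]
[267.51423156 208.83438478] [470.05692626 355.33753912]
```

View pics/s5c.png

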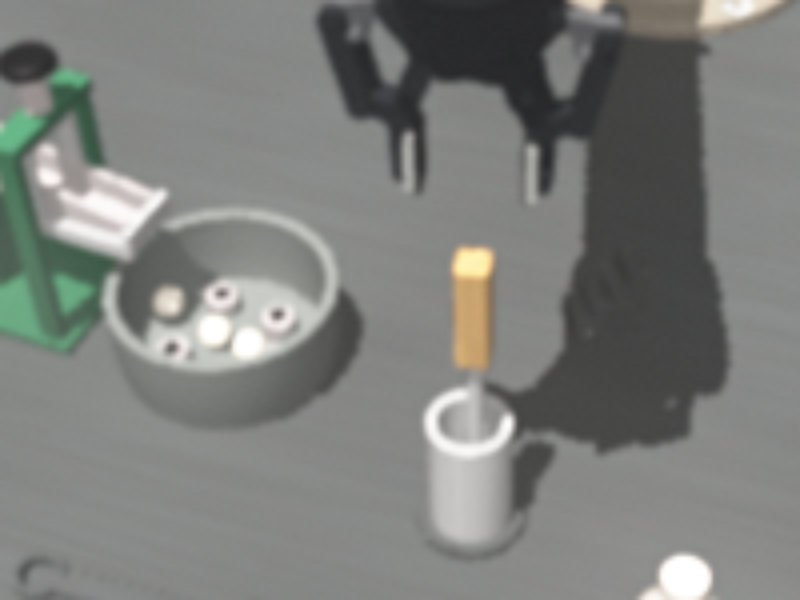

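The rod top is at (473,260) in the crop, against (469,258) predicted. That is about 1 px off, so I go straight down. The plunger is up again.

Emit:
jog_arm([
  [0,0,0,1,0,40,50],
  [0,0,0,1,0,75,50],
  [0,0,0,1,0,89,50],
  [0,0,0,1,0,89,50],
  [0,0,0,1,0,89,0],
  [0,0,0,1,0,89,0],
  [0,0,0,1,0,89,0],
  [0,0,0,1,0,89,0],
  [0,0,0,1,0,89,0],
  [0,0,0,1,0,89,0],
], grip_force=80)

```text
t: 15.02
eef_pos: [0.6288, 0.0412, 0.162]
tool_rot: [0.0, 0.996, 0.085, 0.002]
contact_force: [-1.0, -0.6, 6.0]
gripper_width: 0.199
grasp_force: 78.5
```

```bash
python3 -c "
from h import *
b=shot('top');
plan((.627,.041,.264,.17),(.548,-.154,.264,0),(.548,-.154,.175,0))
print(at_z(b,[333.5,219.6],.06))
"
```

```text
t 15.07 pos [0.6288 0.0412 0.162 ] yaw 0.17 w 0.2 F [-0.5  0.2  6.5]
[0.0, -0.003, -0.0] [-1.5, -0.1, -102.0]
[0.0, -0.003, 0.17] [-112.3, 178.7, -102.3]
[0.0, -0.003, 0.17] [-112.6, 178.7, -13.3]
[ 0.54824566 -0.15543184  0.06      ]
```

```bash
python3 - <<'E'
from h import *
np.set_printoptions(precision=4,suppress=True)
b=shot('top')
P=[]
for n,z,r in(('ball0_center',.016,10),('nut0',.006,11.5)):
    l=[d for d in bot.tip_of(n,b) if d['score']>.2];
    for d in l[:9]:print(n,np.round(d['xy'],1),round(d['score'],2),at_z(b,d['xy'],z)[:2])
man=[at_z(b,p,.016)[:2] for p in[(325,218.3),(335.7,220),(351,226)]]+[at_z(b,p,.02)[:2] for p in[(326,204.3),(343.3,210.3),(316,216.3),(321.3,230),(339.7,232.7)]]
man=np.array(man);print(man)
c=np.array([.548,-.155]);rad=np.array([10]*3+[11.5]*5)
best=[]
for x in np.arange(-50,51,2):
  for y in np.arange(-50,51,2):
    if np.hypot(x,y)>48:continue
    g=np.min(np.hypot(*(man-c-np.array([x,y])/1000).T)*1000-rad-9);best.append((round(g,1),x,y))
best.sort(reverse=True);print(best[:8])
E
```

```text
ball0_center [338.1 235.4] 0.68 [ 0.5125 -0.1728]
ball0_center [332.9 224. ] 0.38 [ 0.54   -0.1598]
nut0 [327.1 204. ] 0.63 [ 0.5897 -0.1463]
nut0 [318.6 219.5] 0.58 [ 0.5507 -0.1258]
nut0 [319.3 231.6] 0.57 [ 0.5208 -0.1279]
nut0 [341.9 214. ] 0.55 [ 0.5658 -0.1831]
nut0 [341.6 234.8] 0.43 [ 0.5144 -0.1827]
[[ 0.5534 -0.1404]
 [ 0.55   -0.1666]
 [ 0.5363 -0.204 ]
 [ 0.5876 -0.142 ]
 [ 0.5739 -0.1843]
 [ 0.5575 -0.118 ]
 [ 0.5244 -0.1313]
 [ 0.5191 -0.176 ]]
[(np.float64(9.3), np.int64(-46), np.int64(4)), (np.float64(8.2), np.int64(-46), np.int64(2)), (np.float64(8.1), np.int64(-46), np.int64(6)), (np.float64(7.9), np.int64(-44), np.int64(4)), (np.float64(7.9), np.int64(-48), np.int64(0)), (np.float64(7.0), np.int64(-44), np.int64(2)), (np.float64(6.9), np.int64(-46), np.int64(8)), (np.float64(6.6), np.int64(-46), np.int64(0))]
```

Emit:
jog_arm([
  [0,0,0,-1,0,-30,0],
  [0,0,0,-1,-1,-75,0],
  [0,0,0,-1,-1,-110,0],
  [0,0,0,-1,-1,-110,0],
  [0,0,0.08,-30,40,-112,0],
  [0,0,0.17,-65,90,-112,0],
  [0,0,0.17,-95,140,-112,0],
  [0,0,0.17,-112,179,-112,0],
  [0,0,0.17,-112,179,-112,0],
  [0,0,0.17,-112,179,-112,0],
])

```text
t: 16.48
eef_pos: [0.5472, -0.1537, 0.2715]
tool_rot: [-0.0, 1.0, 0.0, -0.001]
contact_force: [0.7, 0.6, -1.3]
gripper_width: 0.202
grasp_force: 78.2
```

Emit:
jog_arm([
  [0,0,0,-25,-1,20,0],
  [0,0,0,-42,-1,35,0],
  [0,0,0,-42,-1,35,0],
  [0,0,0,-42,-1,35,0],
])

```text
t: 16.98
eef_pos: [0.5069, -0.1525, 0.238]
tool_rot: [-0.0, 1.0, 0.001, 0.001]
contact_force: [0.5, 0.3, -0.9]
gripper_width: 0.195
grasp_force: 78.2
```

```bash
python3 -c "
from h import *
b=shot('top','t6.png');a=shot('scene','s6.png')
plan((.506,-.152,.165,0))
A=cv2.resize(cv2.imread('pics/t6.png')[170:270,290:423],None,fx=3,fy=3);B=cv2.resize(cv2.imread('pics/s6.png')[100:200,140:273],None,fx=3,fy=3)
cv2.imwrite('pics/c6.png',np.hstack([A,B]))
P=np.array(bot.get_obs()['eef_pos'])
for dz in(-.026,-.145,-.156):print('scene crop',(proj(a,P+[0,0,dz])-[140,100])*3+[399,0])
"
```

```text
t 17.07 pos [ 0.507  -0.1529  0.2381] yaw 0.001 w 0.199 F [-0.2 -0.6 -0.8]
[-0.0, -0.002, 0.001] [-1.1, -0.9, 73.1]
scene crop [594.69889519  94.79049918]
scene crop [611.3606156  212.13911741]
scene crop [612.76420946 222.02463921]
```

View pics/c6.png

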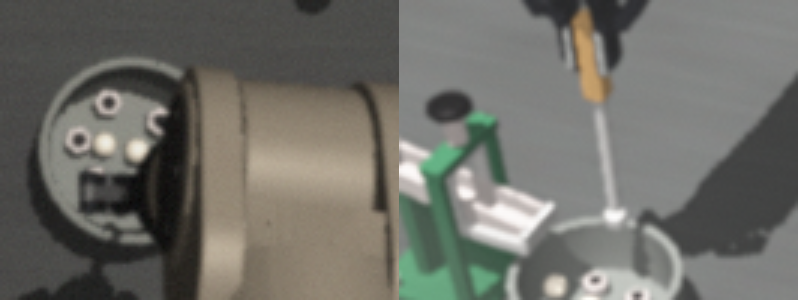

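The rod hangs straight: its foot is at crop (615,215), as predicted. It sits over the free space on the robot side of the bowl, so I lower it and start the rounds.

Emit:
jog_arm([
  [0,0,0,-1,-1,25,0],
  [0,0,0,-1,-1,48,0],
  [0,0,0,-1,-1,62,0],
  [0,0,0,-1,-1,70,0],
  [0,0,0,-1,-1,73,0],
  [0,0,0,-1,-1,73,0],
])

```text
t: 17.82
eef_pos: [0.5049, -0.1525, 0.1647]
tool_rot: [0.0, 1.0, -0.0, 0.0]
contact_force: [-0.4, -0.5, -0.9]
gripper_width: 0.197
grasp_force: 78.2
```

```bash
python3 -c "
from h import *
c=np.array([.548,-.155]);r=.032
plan(*[(c[0]+r*np.cos(t),c[1]+r*np.sin(t),.164,0) for t in np.pi+np.arange(1,21)*np.pi/10])"
```

```text
t 17.82 pos [ 0.5049 -0.1525  0.1647] yaw -0.0 w 0.197 F [-0.4 -0.5 -0.9]
[0.0, -0.001, -0.0] [12.7, 12.3, 0.7]
[0.0, -0.001, -0.0] [17.2, 21.3, 0.7]
[0.0, -0.001, -0.0] [24.3, 28.3, 0.7]
[0.0, -0.001, -0.0] [33.2, 32.9, 0.7]
[0.0, -0.001, -0.0] [43.1, 34.5, 0.7]
[0.0, -0.001, -0.0] [53.0, 32.9, 0.7]
[0.0, -0.001, -0.0] [61.9, 28.3, 0.7]
[0.0, -0.001, -0.0] [69.0, 21.3, 0.8]
[0.0, -0.001, -0.0] [73.5, 12.3, 0.8]
[0.0, -0.001, -0.0] [75.1, 2.4, 0.8]
[0.0, -0.001, -0.0] [73.5, -7.4, 0.7]
[0.0, -0.001, -0.0] [69.0, -16.4, 0.7]
[0.0, -0.001, -0.0] [61.9, -23.4, 0.7]
[0.0, -0.001, -0.0] [53.0, -28.0, 0.7]
[0.0, -0.001, -0.0] [43.1, -29.5, 0.7]
[0.0, -0.001, -0.0] [33.2, -28.0, 0.7]
[0.0, -0.001, -0.0] [24.3, -23.4, 0.7]
[0.0, -0.001, -0.0] [17.2, -16.4, 0.7]
[0.0, -0.001, -0.0] [12.7, -7.4, 0.7]
[0.0, -0.001, -0.0] [11.1, 2.5, 0.7]
```

Emit:
jog_arm([
  [0,0,0,13,12,1,0],
  [0,0,0,17,21,1,0],
  [0,0,0,24,28,1,0],
  [0,0,0,33,33,1,0],
  [0,0,0,43,34.5,1,0],
  [0,0,0,53,33,1,0],
  [0,0,0,62,28,1,0],
  [0,0,0,69,21,1,0],
  [0,0,0,73.5,12,1,0],
  [0,0,0,75,2.5,1,0],
])

```text
t: 19.08
eef_pos: [0.5799, -0.1539, 0.1633]
tool_rot: [-0.0, 1.0, 0.0, 0.0]
contact_force: [0.1, 0.2, -0.5]
gripper_width: 0.199
grasp_force: 78.2
```

Emit:
jog_arm([
  [0,0,0,-1.5,-10,0,0],
  [0,0,0,-6,-19,0,0],
  [0,0,0,-13,-26,0,0],
  [0,0,0,-22,-30.5,0,0],
  [0,0,0,-32,-32,0,0],
  [0,0,0,-42,-30.5,0,0],
  [0,0,0,-51,-26,0,0],
  [0,0,0,-58,-19,0,0],
  [0,0,0,-62.5,-10,0,0],
  [0,0,0,-64,0,0,0],
])

```text
t: 20.32
eef_pos: [0.5143, -0.1553, 0.1628]
tool_rot: [-0.0, 1.0, -0.0, -0.001]
contact_force: [1.1, 0.7, -0.9]
gripper_width: 0.2
grasp_force: 78.3
```

```bash
python3 -c "
from h import *
plan((.548,-.155,.164,0))
a=shot('scene','s7.png');
for n in('ball0_center','nut0','bowl'):
  print(n,[(np.round(d['xy']).tolist(),round(d['score'],2),at_z(a,d['xy'],.0)[:2].round(3)) for d in bot.tip_of(n,a)[:5]])"
```

```text
t 20.32 pos [ 0.5143 -0.1553  0.1628] yaw -0.001 w 0.2 F [ 1.1  0.7 -0.9]
[-0.001, 0.002, -0.001] [33.7, -0.4, -1.2]
ball0_center [([317.0, 292.0], 0.67, array([0.703, 0.18 ])), ([198.0, 202.0], 0.53, array([ 0.538, -0.186]))]
nut0 [([206.0, 195.0], 0.64, array([ 0.508, -0.177])), ([210.0, 193.0], 0.53, array([ 0.495, -0.17 ])), ([224.0, 199.0], 0.43, array([ 0.505, -0.125]))]
bowl [([207.0, 207.0], 0.9, array([ 0.547, -0.156])), ([198.0, 204.0], 0.41, array([ 0.545, -0.185]))]
```

Emit:
jog_arm([
  [0,0,0,1.5,10,0,0],
  [0,0,0,6,19,0,0],
  [0,0,0,13,26,0,0],
  [0,0,0,22,30.5,0,0],
  [0,0,0,32,32,0,0],
  [0,0,0,42,30.5,0,0],
  [0,0,0,51,26,0,0],
  [0,0,0,58,19,0,0],
  [0,0,0,62.5,10,0,0],
  [0,0,0,64,0,0,0],
])

```text
t: 21.78
eef_pos: [0.5798, -0.154, 0.1633]
tool_rot: [-0.0, 1.0, 0.0, 0.0]
contact_force: [-0.4, -0.1, -1.4]
gripper_width: 0.2
grasp_force: 78.3
```

Emit:
jog_arm([
  [0,0,0,-1.5,-10,0,0],
  [0,0,0,-6,-19,0,0],
  [0,0,0,-13,-26,0,0],
  [0,0,0,-22,-30.5,0,0],
  [0,0,0,-32,-32,0,0],
  [0,0,0,-42,-30.5,0,0],
  [0,0,0,-51,-26,0,0],
  [0,0,0,-58,-19,0,0],
  [0,0,0,-62.5,-10,0,0],
  [0,0,0,-64,0,0,0],
])

```text
t: 23.02
eef_pos: [0.5154, -0.156, 0.1635]
tool_rot: [0.0, 1.0, -0.0, 0.0]
contact_force: [-0.0, 1.2, -0.1]
gripper_width: 0.197
grasp_force: 78.4
```

Emit:
jog_arm([
  [0,0,0,1.5,10,0,0],
  [0,0,0,6,19,0,0],
  [0,0,0,13,26,0,0],
  [0,0,0,22,30.5,0,0],
  [0,0,0,32,32,0,0],
  [0,0,0,42,30.5,0,0],
  [0,0,0,51,26,0,0],
  [0,0,0,58,19,0,0],
  [0,0,0,62.5,10,0,0],
  [0,0,0,64,0,0,0],
])

```text
t: 24.28
eef_pos: [0.5797, -0.1539, 0.1633]
tool_rot: [-0.0, 1.0, 0.0, -0.0]
contact_force: [-0.6, 0.1, -1.2]
gripper_width: 0.201
grasp_force: 78.5
```

```bash
python3 -c "
from h import *
plan((.548,-.155,.164,0),(.628,.039,.27,.17),(.628,.039,.164,.17))
a=shot('scene');print([at_z(a,d['xy'],.0)[:2].round(3) for d in bot.tip_of('bowl',a)[:1]])"
```

```text
t 24.27 pos [ 0.5797 -0.1539  0.1633] yaw 0.0 w 0.201 F [-0.6  0.1 -1.2]
[-0.0, 0.0, 0.0] [-31.7, 1.1, -0.7]
[-0.0, 0.0, -0.17] [48.4, -192.9, -106.7]
[-0.0, 0.0, -0.17] [48.4, -192.9, -0.7]
[array([ 0.549, -0.157])]
```

Emit:
jog_arm([
  [0,0,0,0,0,-15,0],
  [0,0,0,0,0,-40,0],
  [0,0,0,0,0,-80,0],
  [0,0,0,0,0,-115,0],
  [0,0,-0.08,15,-50,-115,0],
  [0,0,-0.17,30,-105,-115,0],
  [0,0,-0.17,42,-160,-115,0],
  [0,0,-0.17,48,-193,-115,0],
  [0,0,-0.17,48,-193,-115,0],
  [0,0,-0.17,48,-193,-115,0],
])

```text
t: 25.62
eef_pos: [0.6276, 0.0365, 0.279]
tool_rot: [0.001, 0.996, 0.084, 0.0]
contact_force: [-0.0, -0.5, -0.5]
gripper_width: 0.194
grasp_force: 78.4
```

```bash
python3 -c "
from h import *
a=shot('scene','s8.png');b=shot('top','t8.png')
plan((.628,.039,.17,.17),(.628,.039,.163,.17))
P=np.array(bot.get_obs()['eef_pos'])
A=cv2.resize(cv2.imread('pics/t8.png')[170:270,300:433],None,fx=3,fy=3);B=cv2.resize(cv2.imread('pics/s8.png')[110:260,170:303],None,fx=3,fy=3)
A=np.vstack([A,0*A[:150]])
cv2.imwrite('pics/c8.png',np.hstack([A,B]))
f=lambda X:(proj(a,X)-[170,110])*3+[399,0]
print('foot',f(P-[0,0,.156]),'holder top ctr',f([.6273,.0362,.085]))"
```

```text
t 25.73 pos [0.6276 0.0358 0.2787] yaw 0.167 w 0.198 F [ 0.3 -0.4 -2.2]
[0.001, -0.0, -0.003] [0.9, -3.2, 108.7]
[0.001, -0.0, -0.003] [0.9, -3.2, 115.7]
foot [684.58406074 308.35214832] holder top ctr [685.95739424 343.2792964 ]
```

View pics/c8.png

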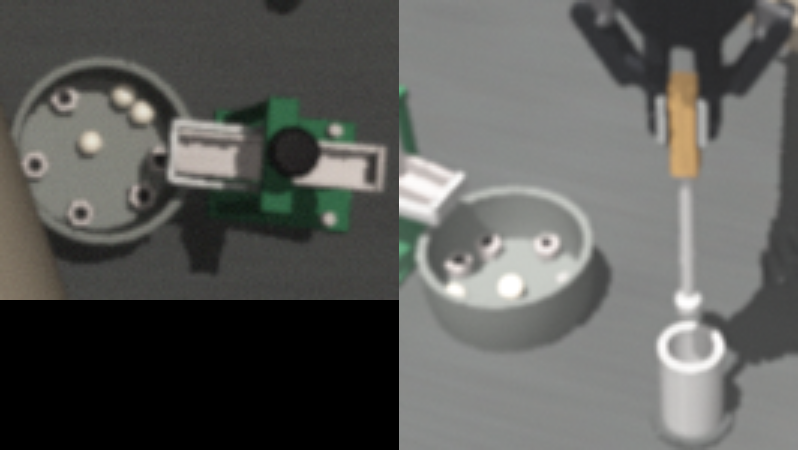

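All five nuts and three balls are in the bowl. The foot at (688,302) lines up with the bore at (690,347), so I lower it, watching the force.

Emit:
jog_arm([
  [0,0,0,1,-2,15,0],
  [0,0,0,1,-2,40,0],
  [0,0,0,1,-2,65,0],
  [0,0,0,1,-2,90,0],
  [0,0,0,1,-2,106,0],
  [0,0,0,1,-2,113,0],
  [0,0,0,1,-2,115.5,0],
  [0,0,0,1,-2,115.5,0],
])

```text
t: 26.72
eef_pos: [0.6287, 0.0402, 0.1634]
tool_rot: [-0.0, 0.996, 0.085, 0.001]
contact_force: [-0.1, -0.4, -0.4]
gripper_width: 0.201
grasp_force: 78.4
```

```bash
python3 -c "
from h import *
plan()"
```

```text
t 26.73 pos [0.6287 0.0402 0.1634] yaw 0.17 w 0.201 F [-0.1 -0.4 -0.4]
```

Emit:
jog_arm([
  [0,0,0,0,0,1,0],
  [0,0,0,0,0,1,0],
  [0,0,0,0,0,1,24],
  [0,0,0,0,0,1,45],
  [0,0,0,0,0,1,55],
  [0,0,0,0,0,1,55],
  [0,0,0,0,0,1,55],
  [0,0,0,0,0,-30,55],
  [0,0,0,0,0,-80,55],
  [0,0,0,0,0,-110,55],
])

```text
t: 27.98
eef_pos: [0.6289, 0.0405, 0.2754]
tool_rot: [-0.0, 0.996, 0.085, 0.001]
contact_force: [0.4, 0.2, -0.3]
gripper_width: 0.641
grasp_force: 0.0
```

Emit:
jog_arm([
  [0,0,0,-50,0,-30,55],
  [0,0,0,-100,0,-30,55],
  [0,0,0,-140,0,-30,55],
  [0,0,0,-140,0,-30,55],
  [0,0,0,-140,0,-30,55],
  [0,0,0,-140,0,-30,55],
])

```text
t: 28.72
eef_pos: [0.4912, 0.0168, 0.3028]
tool_rot: [-0.0, 0.996, 0.085, 0.0]
contact_force: [-0.7, -0.0, -0.2]
gripper_width: 0.646
grasp_force: 0.0
```

```bash
python3 -c "
from h import *
a=shot('scene','s9.png')
plan()
for n in('rod','holder','bowl','nut0','ball0_center','plunger_top','stepblock','bottle','spanner','collet'):
  print(n,[(np.round(d['xy']).tolist(),round(d['score'],2)) for d in bot.tip_of(n,a)[:5]])
# handle blob
hsv=cv2.cvtColor(a['pixels'],cv2.COLOR_RGB2HSV);m=cv2.inRange(hsv,(10,90,90),(30,255,255));m[:150]=0;m[:,:230]=0;m[:,300:]=0
ys,xs=np.nonzero(m);print('handle',xs.min(),xs.max(),ys.min(),ys.max(),'expect',proj(a,[.6287,.0402,.206]),proj(a,[.6287,.0402,.136]))
print('top row mean col',xs[ys<ys.min()+5].mean(),'bottom',xs[ys>ys.max()-5].mean())
"
```

```text
t 28.77 pos [0.4911 0.0168 0.3026] yaw 0.17 w 0.642 F [-0.9  0.1  0.1]
rod []
holder [([267.0, 250.0], 0.94), ([192.0, 275.0], 0.26), ([163.0, 195.0], 0.23)]
bowl [([207.0, 207.0], 0.81)]
nut0 [([218.0, 195.0], 0.56), ([198.0, 196.0], 0.54), ([194.0, 201.0], 0.46)]
ball0_center [([268.0, 249.0], 0.73), ([204.0, 205.0], 0.52)]
plunger_top [([158.0, 132.0], 0.76)]
stepblock [([302.0, 200.0], 0.77)]
bottle [([318.0, 290.0], 0.77)]
spanner [([190.0, 277.0], 0.91)]
collet [([124.0, 232.0], 0.48)]
handle 263 272 182 211 expect [266.51777313 185.00969668] [266.89653747 209.29184944]
top row mean col 269.1111111111111 bottom 267.5151515151515
```

```bash
python3 -c "
from h import *
print(bot.hand_in())"
```

```text
the job is handed in; nothing more can be done
None
```

The job was handed in at about 29 s: all three balls were fed in, I stirred two and a half rounds, the rod is back in its holder, and the last clear view showed all five nuts and three balls in the upright bowl; no verdict came back.

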